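Hold open the drain valve of an instrument bath with its splined key

TASK

Empty the instrument bath through its drain valve: pull the sprung dust shutter on the low front deck by its upright tab, all the way to its stop, so that the cross-shaped socket under it lies open. Then take the key by its handle out of its rest, turn it until its cross-shaped foot meshes with the socket, slide it fully home and push the sprung valve down to its stop. Finish while still holding the key upright and keeping the valve pressed fully down; leave the shutter open, and leave the bowl, the little glass and the bottle where they stand.

Things in the scene. Friction and masses are not known exactly. Their poses are not given: they have to be found in the camera images.
- bath: Instrument bath, fixed. Origin on the table; +x runs from its low white front deck to the tank, +y is the way the shutter opens, z up. Deck: x -80 to 70 mm, 200 mm wide, top 60 mm above the table. Tank: open steel box, x 70 to 210 mm, 240 mm wide, 87 mm high. The valve's well, 52 mm square, is sunk in the deck, centred at x -15, y -40 mm.
- shutter (a joint): Shutter travel in m: 0 shut (over the well), 0.070 open, at its firm stop. It slides along the bath's +y. Friction of about 2 N holds it wherever it is left, against a weak closing spring (under 1 N); pulling takes about 3 N. It may start up to 15 mm ajar.
- shutter_tab (a point): Middle of the top of the shutter's upright grey tab, 98 mm above the table; axes as the bath's (+y opens). The tab is 30 (x) by 12 (y) mm and stands 32 mm above the middle of the shutter plate, an aluminium slab 74 (x) by 64 (y) mm whose top is 6 mm above the deck. Pinch it across the 12 mm.
- socket (a point): Centre of the mouth of the cross-shaped socket in the steel valve turret, 58 mm above the table while the valve is up; z up, x and y along the two slots, each 29 mm long, 9 mm wide, 16 mm deep, with a flat floor. The key fits at any quarter turn. The turret's angle differs each time; it is stiff to turn (0.12 N m). It moves down with the valve.
- valve (a joint): How far the valve with its socket is pushed down, in m: 0 up, 0.008 at its firm lower stop. Spring: about 5 N at the top, 10.5 N at the stop; it comes back up when not pressed.
- key: Loose valve key, 140 g, 121 mm tall, upright in its rest. Origin: centre of its foot's underside; z up the stem, x, y along the bars of the cross. Foot: two steel bars 26 by 6 mm, 20 mm high, rounded below. Stem 18 mm thick. Black handle 18 (x) by 34 (y) mm, 76 to 121 mm up, centred: grip across the 18 mm, 100 mm up. Home with the valve at its stop, its origin is 34 mm above the table.
- rest: Fixed round grey rest of the key, 72 mm across, 36 mm high; origin at the centre of its underside. Bore about 32 mm wide, its floor 6 mm above the table; the key stands loosely in it, 30 mm deep. It is on the left or on the right of the bath.
- bowl: Bystander: blue glass bowl, 150 mm across, 55 mm high, origin at the centre of its underside; on the other side of the bath than the rest.
- glass: Bystander: tiny clear glass, 44 mm across, 45 mm high, origin at the centre of its underside.
- bottle: Bystander: white plastic bottle, 56 mm across, 150 mm high, origin at the centre of its underside.
Things that resemble listed ones, but are neither listed nor needed, are in the scene too. Of the things like the key, leave any that is red; of the rest the larger one is meant.

How it is judged:
By the outcome, as a careful person would: the job done as asked, in the order asked, and still so for the second after the job is handed in, while the arm keeps its last pose, push and grip.
It also fails if it takes over 58 s, if anything falls off the work surface, if the arm or the gripper's body presses on something with over 40 N, if the wrist force passes 120 N, or if a joint passes its speed limit or range.

ROBOT

A 6-joint arm with a two-finger parallel gripper is mounted at the origin on the work surface. World frame = base frame: x ahead of the robot, y to its left, z up, the work surface at z = 0. Lengths are in mm, angles in rad, forces in N, time in s.
With the tool pointing down it reaches from about 325 to 775 mm from the base axis. Payload 5.5 kg.
Tool frame: the origin (TCP) lies between the finger pads; the fingertips stand 19 mm ahead of it and the grasp point (between the pads) is the TCP; z points along the fingers, y is the line along which they close (so a half turn about z gives the same grasp; the last joint's range is limited). The gripper opens to 85 mm and grips with 20 to 120 N. Pads are 22 mm wide; open, the fingers measure 114 mm over their backs; the gripper's body (76 mm by 85 mm) begins 54 mm behind the grasp point. The pads swing forward as they close: fully open they stand 13 mm farther back than shut.
Start: joints at [-0.057, 0.091, 1.231, -0, 1.82, -0.057], TCP at [600.014, -0.003, 250.275] pointing down, gripper open.
Joint ranges: [-2.87, 2.87], [-0.86, 2.18], [0.17, 2.46], [-1.51, 4.65], [0.06, 2.69], [-2.65, 2.65]. Speed limits (rad/s): [2.57, 2.57, 3.01, 3.14, 3.14, 3.14].

INTERFACE

Orientations are given as a unit quaternion [w, x, y, z].
In Python, from bench import ctrl, vision gives the robot as it stands.
- The arm moves only by the tool play_rows, never from a script. Its argument "series" is text: rows parted by semicolons, each of 5 numbers parted by spaces: the shift along the tool's x, y, z in m, then the turn about the tool's z in rad, then the finger opening in m, from 0 to 0.0854. A call has 1 to 8 rows; each row is the pose to reach, as a shift and turn from the pose commanded when the call began, along the tool's axes at that moment; what a row does not reach only later rows make up. A row lasts 1/8 s, in which the tool goes at most 62.5 mm and 10.7 degrees, less where a joint would pass 70% of its speed; a pose out of reach is approached as far as the arm can. A call with a gripper value outside its range is refused whole. The fingers move at their own pace and stop on an object; "newtons" is the grip in N (left out, the last holds). Time passes only in rows, so rows that repeat a pose let the fingers close. It gives the time, the measured TCP pose, the force, the opening and the grip force at its end, in the units of the state.
- ctrl.get_state(): the state, without advancing time (a new reading comes with each control period).
- vision.snapshot(name): name is "scene" or "side" or "wrist"; returns (picture, depth): 420x560x3 uint8, blue, green, red; 420x560 float32, mm along the optical axis (not along the pixel's ray), 0 where there is no reading.
- vision.camera_params(name): a dict with "fx", "fy", "cx", "cy" (pixels), "rvec" (rotation vector, rad) and "tvec" (3), from world to camera coordinates, as OpenCV has them; the wrist camera has in their place "tool_from_camera" (4x4, takes a point from camera to tool coordinates, whose origin is the TCP and whose axes are the flange's). Camera axes: x right, y down, z forward; pixel columns grow to the right and rows downward; lengths in mm; the calibration is good to about 2 mm. A picture is of the moment at which its call begins: read the wrist's pose just before it. camera_params takes no time and is no camera call.
- ctrl.job_done(): hands the job in; it is judged then, once.
Trained networks look in the newest picture that a camera, given by its name, has taken for a name from the list of things; names that differ only in an ending like _2 or _b are one class to them, and where a whole thing is asked for, a point or a joint stands for the part that bears it (a point fixed in the world has none). Each returns a list of dicts, best first, with "conf" (0 to 1); they miss things now and then, are a little off and sometimes report something else, mostly with a low value. They report only what shows in the picture. A call takes as long as a camera call. They do not tell look-alikes from the thing itself.
- vision.trace(query, camera): "pixels" (420x560 bool, what is visible of it) and "bbox" ([left, top, width, height] in pixels, round what is visible of it).
The state is a dict: "time": time; "joint_pos": joint angles; "qd": joint speeds; "tau": joint torques, N m; "tcp_pos": TCP position; "tcp_rot": TCP orientation; "wrist_force": force on the tool from outside, world axes, zero at the start; "ft_torque": the same for the moment, N m; "gripper_width": finger opening in mm; "grip_force": force on a finger pad.
Only numpy, scipy, OpenCV 4.12 (cv2) and the standard library are available. Lean on these libraries where they do the work, as an engineer would, in place of code of your own. Each camera call takes 0.05 s, during which the arm holds its last target. There are 200 camera calls.

## Working session

There is one attempt and no reset: what is moved stays moved. The work goes in short steps, Python scripts to look and compute and a tool call to move; the robot and the scene stay as the last step left them, time stands still between calls to the robot, and variables do not carry over. Pictures are saved under pics/ and viewed, at most 10 in all, crops included, and the job is handed in when it is done.

Besides the shell and the picture viewer there is one more tool, called after ">>>" by a JSON object that holds its "name" and its "arguments". play_rows: Moves the arm, as the interface text tells. Its arguments: {"type":"object","properties":{"series":{"type":"string"},"newtons":{"type":"number"}},"required":["series"]}

```bash
mkdir -p pics
cat > h.py <<'E'
import numpy as np,cv2
from bench import ctrl,vision
from scipy.spatial.transform import Rotation as R
def cam(name,st=None):
    p=vision.camera_params(name)
    if 'tool_from_camera' in p:
        st=st or ctrl.get_state();q=st['tcp_rot'];T=np.eye(4);T[:3,:3]=R.from_quat([q[1],q[2],q[3],q[0]]).as_matrix();T[:3,3]=st['tcp_pos']
        return p,T@np.array(p['tool_from_camera'])
    T=np.eye(4);T[:3,:3]=cv2.Rodrigues(np.array(p['rvec'],float))[0];T[:3,3]=np.ravel(p['tvec'])
    return p,np.linalg.inv(T)
def cloud(name):
    c=cam(name);im,d=vision.snapshot(name)
    return im,d,pts(c,d),c
def pts(c,d):
    p,T=c;v,u=np.mgrid[:d.shape[0],:d.shape[1]]
    P=np.stack([(u-p['cx'])/p['fx']*d,(v-p['cy'])/p['fy']*d,d],-1)@T[:3,:3].T+T[:3,3]
    P[d<=0]=np.nan
    return P
def topix(c,X):
    p,T=c;q=(np.asarray(X)-T[:3,3])@T[:3,:3]
    return q[...,0]/q[...,2]*p['fx']+p['cx'],q[...,1]/q[...,2]*p['fy']+p['cy']
E
python3 - <<'E'
from h import *
ims=[]
for n in ['scene','side']:
    im,d,P,c=cloud(n); cv2.imwrite(f'pics/{n}.png',im)
    print(n,c[1][:3,3].round(),c[1][:3,2].round(2))
    for q in ['key','shutter_tab','rest','bath','bowl','glass','bottle','socket']:
        for r in vision.trace(q,n)[:4]:
            m=r['pixels']; X=P[m]; X=X[~np.isnan(X[:,0])]
            print(q,round(r['conf'],2),r['bbox'],np.nanmedian(X,0).round(),np.percentile(X[:,2],98).round() if len(X) else '')
E
```

```text
scene [1165.  283. 1061.] [-0.5  -0.2  -0.84]
key 0.82 [393.1, 188.1, 19.3, 35.6] [456. 311. 105.] 129.0
key 0.61 [392.5, 226.8, 22.4, 29.7] [541. 336.  93.] 124.0
key 0.58 [428.2, 215.7, 17.8, 20.5] [452. 396.  65.] 85.0
shutter_tab 0.63 [212.1, 183.4, 34.0, 27.8] [575. -70.  67.] 99.0
bath 0.7 [164.3, 172.5, 123.5, 132.3] [675. -20.  60.] 89.0
bowl 0.87 [128.0, 128.1, 54.2, 44.5] [ 477. -330.   26.] 57.0
glass 0.87 [363.0, 286.5, 21.9, 27.2] [665. 318.  28.] 48.0
bottle 0.78 [104.4, 177.1, 33.6, 50.7] [ 692. -293.   88.] 151.0
side [465. 632. 658.] [ 0.13 -0.72 -0.68]
key 0.85 [260.7, 331.6, 18.4, 50.7] [537. 342.  98.] 123.0
key 0.84 [315.5, 321.7, 28.1, 50.0] [453. 316. 104.] 129.0
key 0.57 [317.0, 395.6, 12.8, 20.3] [451. 399.  80.] 83.0
shutter_tab 0.57 [276.5, 171.8, 34.9, 28.3] [571. -69.  67.] 99.0
rest 0.7 [300.3, 342.3, 47.8, 48.9] [453. 327.  35.] 39.0
bath 0.96 [181.2, 156.1, 144.3, 97.7] [655.  10.  61.] 89.0
bowl 0.57 [308.1, 123.5, 49.5, 33.8] [ 502. -346.   34.] 56.0
glass 0.63 [176.6, 327.4, 28.0, 28.9] [676. 312.  31.] 47.0
bottle 0.72 [254.7, 109.8, 19.7, 42.1] [ 681. -286.   65.] 122.0
```

View pics/scene.png

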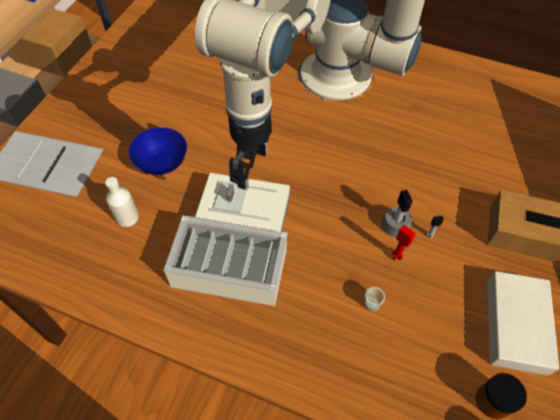

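View pics/side.png

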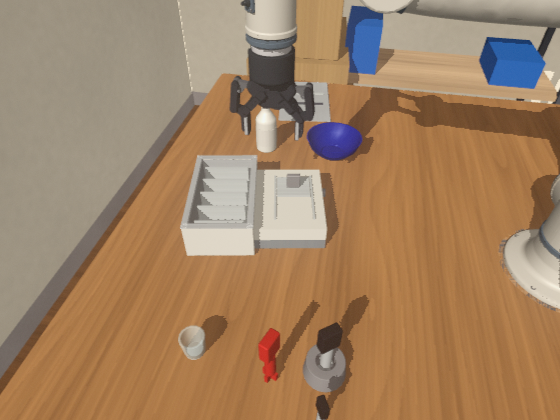

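The scene view shows the bath in the middle (shutter tab near 225,190) and the black-handled key in its grey rest at (403,205). The red look-alike is at (403,242), the small one at (435,225) and the glass at (374,298). The side view shows the same, with the key at (328,345).

Run:
```python
from h import *
A=[]
for n in ['scene','side']:
    im,d,P,c=cloud(n); X=P[~np.isnan(P[...,0])]; 
    deck=X[(abs(X[:,0]-600)<250)&(abs(X[:,1])<170)]
    for lo,hi,nm in [(56,63.5,'deck'),(64.5,69,'plate'),(82,92,'rim'),(92,102,'tab')]:
        S=deck[(deck[:,2]>lo)&(deck[:,2]<hi)]
        m=np.zeros((600,600),np.uint8)
        ij=((S[:,:2]-[350,-200])).astype(int)  # mm grid
        ij=ij[(ij>=0).all(1)&(ij<600).all(1)]; m[ij[:,0],ij[:,1]]=255
        m=cv2.morphologyEx(m,cv2.MORPH_CLOSE,np.ones((7,7)))
        k,l,st,_=cv2.connectedComponentsWithStats(m)
        if k<2: continue
        b=1+np.argmax(st[1:,4]); q=np.argwhere(l==b).astype(np.float32)
        r=cv2.minAreaRect(q); print(n,nm,len(S),(np.array(r[0])+[350,-200]).round(1),np.round(r[1],1),round(r[2],1), np.median(S[:,2]).round(1))
    K=X[(abs(X[:,0]-456)<45)&(abs(X[:,1]-318)<50)]
    for lo,hi in [(85,135),(118,135),(45,75),(25,42)]:
        S=K[(K[:,2]>lo)&(K[:,2]<hi)]
        r=cv2.minAreaRect(S[:,:2].astype(np.float32)); print(n,'key',lo,hi,len(S),np.round(r[0],1),np.round(r[1],1),round(r[2],1),np.percentile(S[:,2],95).round(1),S.mean(0).round(1))
```

```text
scene deck 3264 [561.3 -43.3] [135.7 200.8] 11.3 60.2
scene plate 814 [569.1 -76.1] [87.6 70.2] 10.8 66.5
scene rim 1887 [712.2 -13.4] [146.5 243.6] 11.3 86.9
scene tab 70 [567.6 -72.7] [32.4 13. ] 6.7 97.3
scene key 85 135 251 [450.5 312.2] [36.  20.2] 35.8 129.4 [454.8 311.4 114.2]
scene key 118 135 128 [450.1 311.7] [34.5 19.6] 38.2 130.0 [451.8 311.4 125.9]
scene key 45 75 52 [455.4 311.4] [17.5  8. ] 85.4 72.5 [455.7 311.3  59.8]
scene key 25 42 386 [449.9 310.6] [61.  63.1] 43.9 40.1 [455.3 309.4  35.1]
side deck 4005 [575.9 -42.2] [151.2 202.9] 11.6 60.7
side plate 1058 [572.2 -76.7] [87.  77.6] 13.4 66.6
side rim 1655 [718.1 -15.4] [142.7 247.4] 11.5 87.5
side tab 70 [572.4 -73.6] [29.6 11. ] 11.7 97.1
side key 85 135 572 [453.2 310.5] [34.2 18.1] 38.8 128.3 [453.3 314.7 115.2]
side key 118 135 311 [453.2 310.5] [34.2 18. ] 38.9 128.5 [453.2 312.  126. ]
side key 45 75 101 [453.3 315.6] [17.6  7.9] 0.0 73.3 [453.  316.6  59.4]
side key 25 42 987 [453.  314.1] [66.3 58.9] 3.6 38.1 [452.7 318.8  34.8]
```

```bash
cat >> h.py <<'E'
def rel(pos,ydeg,st=None):
    """tool shift (m) and turn (rad) to reach world pos (mm), closing line at world angle ydeg"""
    st=st or ctrl.get_state();q=st['tcp_rot'];M=R.from_quat([q[1],q[2],q[3],q[0]]).as_matrix()
    s=M.T@(np.array(pos)-st['tcp_pos'])/1000
    y=np.array([np.cos(np.radians(ydeg)),np.sin(np.radians(ydeg)),0]);l=M.T@y
    a=np.arctan2(-l[0],l[1]); a=(a+np.pi/2)%np.pi-np.pi/2
    print('t',round(st['time'],2),'shift',s.round(4),'turn',a.round(3),'alt',round(a-np.sign(a)*np.pi,3),'J6',round(st['joint_pos'][5],2),'z',M[:,2].round(3),'y',np.degrees(np.arctan2(M[1,1],M[0,1])).round(2))
E
python3 - <<'E'
from h import *
rel([571.5,-73.3,200],101.4)
E
```

```text
t 1.0 shift [-0.0733 -0.0285  0.0503] turn 1.372 alt -1.77 J6 -0.06 z [-0. -0. -1.] y 0.0
```

>>> {"name": "play_rows", "arguments": {"series": "-0.0733 -0.0285 0.0503 1.372 0.0854;-0.0733 -0.0285 0.0503 1.372 0.05;-0.0733 -0.0285 0.0503 1.372 0.05;-0.0733 -0.0285 0.0503 1.372 0.05;-0.0733 -0.0285 0.0503 1.372 0.05;-0.0733 -0.0285 0.0503 1.372 0.05;-0.0733 -0.0285 0.0503 1.372 0.05;-0.0733 -0.0285 0.0503 1.372 0.05", "newtons": 40}}

```text
time: 2.0
tcp_pos: [571.5, -73.3, 200.0]
tcp_rot: [-0.0, 0.995, 0.098, 0.0]
wrist_force: [-0.8, 0.1, -0.3]
gripper_width: 49.8
grip_force: 0.0
```

Run:
```python
from h import *
im,d,P,c=cloud('wrist'); cv2.imwrite('pics/w1.png',im)
for lo,hi in [(93,103),(64.5,69)]:
    m=((P[...,2]>lo)&(P[...,2]<hi)&(abs(P[...,0]-571)<60)&(abs(P[...,1]+73)<60)).astype(np.uint8)
    k,l,s,_=cv2.connectedComponentsWithStats(m);b=1+np.argmax(s[1:,4]);S=P[l==b]
    r=cv2.minAreaRect(S[:,:2].astype(np.float32));print(lo,len(S),np.round(r,1) if 0 else r,np.median(S[:,2]))
rel([571.5,-73.3,89],101.4)
```

```text
93 850 ((571.7233276367188, -78.29171752929688), (29.923429489135742, 11.511122703552246), 11.174415588378906) 98.8414422469149
64.5 8648 ((565.2962036132812, -62.510467529296875), (80.31329345703125, 115.65364837646484), 11.473451614379883) 67.01240034542943
t 2.05 shift [-0.    -0.     0.111] turn -0.005 alt 3.137 J6 1.19 z [ 0. -0. -1.] y -78.87
```

View pics/w1.png

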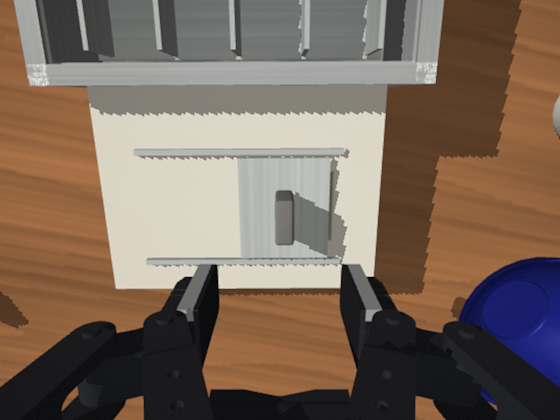

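The wrist view shows the shutter plate at (285,205), with the tab at (284,217) almost centred between the pads. I'll descend and grip it.

>>> {"name": "play_rows", "arguments": {"series": "0 0.003 0.06 0.005 0.05;0 0.003 0.1105 0.005 0.05;0 0.003 0.1105 0.005 0.05;0 0.003 0.1105 0.005 0.0;0 0.003 0.1105 0.005 0.0;0 0.003 0.1105 0.005 0.0;0 0.003 0.1105 0.005 0.0;0 0.003 0.1105 0.005 0.0", "newtons": 40}}

```text
time: 3.05
tcp_pos: [572.6, -76.3, 90.7]
tcp_rot: [0.0, 0.995, 0.097, 0.001]
wrist_force: [-0.7, 0.7, 5.0]
gripper_width: 11.4
grip_force: 42.4
```

>>> {"name": "play_rows", "arguments": {"series": "0 -0.01 0 0 0;0 -0.02 0 0 0;0 -0.03 0 0 0;0 -0.04 0 0 0;0 -0.048 0 0 0;0 -0.053 0 0 0;0 -0.056 0 0 0;0 -0.056 0 0 0"}}

```text
time: 4.05
tcp_pos: [561.5, -21.6, 90.7]
tcp_rot: [0.001, 0.995, 0.097, 0.0]
wrist_force: [-2.8, -1.9, 6.5]
gripper_width: 11.3
grip_force: 42.7
```

>>> {"name": "play_rows", "arguments": {"series": "0 -0.001 0 0 0;0 -0.002 0 0 0;0 -0.003 0 0 0;0 -0.004 0 0 0"}}

```text
time: 4.55
tcp_pos: [560.8, -18.2, 90.7]
tcp_rot: [0.001, 0.995, 0.097, 0.001]
wrist_force: [-1.4, -3.2, 5.7]
gripper_width: 11.2
grip_force: 42.6
```

>>> {"name": "play_rows", "arguments": {"series": "0 -0.001 0 0 0;0 -0.002 0 0 0;0 -0.003 0 0 0"}}

```text
time: 4.92
tcp_pos: [560.4, -16.4, 90.7]
tcp_rot: [0.002, 0.995, 0.096, 0.001]
wrist_force: [-0.0, -8.8, 4.7]
gripper_width: 11.1
grip_force: 42.5
```

>>> {"name": "play_rows", "arguments": {"series": "0 -0.001 0 0 0;0 -0.002 0 0 0"}}

```text
time: 5.18
tcp_pos: [560.4, -16.2, 90.7]
tcp_rot: [0.004, 0.995, 0.096, 0.001]
wrist_force: [0.7, -14.3, 5.1]
gripper_width: 11.2
grip_force: 42.3
```

At the stop: the force is rising while the position holds. Next I'll relax, release and look at the socket.

>>> {"name": "play_rows", "arguments": {"series": "0 0.0025 0 0 0;0 0.0025 0 0 0.04;0 0.0025 0 0 0.04;0 0.0025 0 0 0.04;0 0.0025 -0.05 0 0.04;0 0.0025 -0.1 0 0.04;0.0 0.06 -0.11 0 0.04;0.00 0.069 -0.11 0 0.04"}}

```text
time: 6.18
tcp_pos: [573.6, -82.6, 200.8]
tcp_rot: [0.001, 0.995, 0.095, 0.001]
wrist_force: [1.0, 1.0, -0.7]
gripper_width: 39.9
grip_force: 0.0
```

Run:
```python
from h import *
im,d,P,c=cloud('wrist'); 
print(ctrl.get_state()['tcp_pos'],ctrl.get_state()['wrist_force'])
u,v=topix(c,[573.5,-84.3,58]);print(u,v)
u,v=int(u),int(v);cr=im[max(0,v-90):v+90,u-120:u+120];cv2.imwrite('pics/w2.png',cv2.resize(cr,None,fx=3,fy=3,interpolation=cv2.INTER_CUBIC))
m=((P[...,2]>93)&(P[...,2]<103)&(abs(P[...,0]-560)<60)&(abs(P[...,1]+16)<40)).astype(np.uint8)
k,l,s,_=cv2.connectedComponentsWithStats(m);b=1+np.argmax(s[1:,4]);S=P[l==b]
print(cv2.minAreaRect(S[:,:2].astype(np.float32)))
```

```text
[573.16333273 -82.26296367 199.45847216] [-0.74836591  1.08875455 -0.29407701]
279.3906185299179 204.9173165050622
((559.5739135742188, -18.31015968322754), (29.785751342773438, 12.85512638092041), 12.518007278442383)
```

View pics/w2.png

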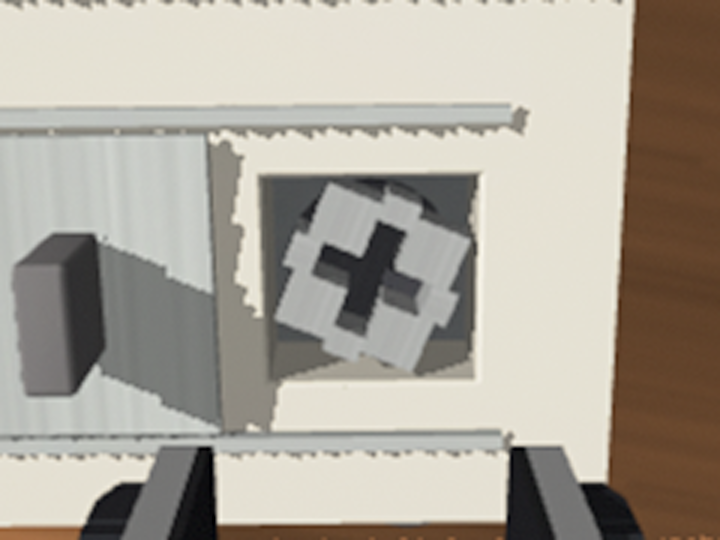

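The wrist crop shows the well open, with the cross socket centred near (370,275) in the crop and its slots tilted. The tab is parked at the left. Next I'll fit the cross.

```bash
cat >> h.py <<'E'
from scipy.optimize import minimize
def fitcross(gray,c,x0,z,nb=(8,8)):
    """fit 29x9 mm dark cross at height z; x0=(x,y). returns x,y,deg(mod 90)"""
    g=np.arange(-20,20.1,0.5);a,b=np.meshgrid(g,g)
    L,W=14.5,4.5
    ins=((abs(a)<L)&(abs(b)<W))|((abs(a)<W)&(abs(b)<L))
    ring=~ins&(((abs(a)<L+3)&(abs(b)<W+4))|((abs(a)<W+4)&(abs(b)<L+3)))
    G=cv2.GaussianBlur(gray,(3,3),0).astype(np.float32)
    def sc(p):
        t=np.radians(p[2]);X=np.stack([p[0]+a*np.cos(t)-b*np.sin(t),p[1]+a*np.sin(t)+b*np.cos(t),np.full_like(a,z)],-1)
        u,v=topix(c,X);s=cv2.remap(G,u.astype(np.float32),v.astype(np.float32),cv2.INTER_LINEAR)
        return s[ins].mean()-s[ring].mean()
    best=min(((sc((x0[0]+i,x0[1]+j,t)),(x0[0]+i,x0[1]+j,t)) for i in range(-nb[0],nb[0]+1,2) for j in range(-nb[1],nb[1]+1,2) for t in range(0,90,6)))
    r=minimize(sc,best[1],method='Nelder-Mead',options=dict(initial_simplex=np.array(best[1])+np.array([[0,0,0],[2,0,0],[0,2,0],[0,0,6]])))
    return r.x.round(2),round(r.fun,1)
E
python3 - <<'E'
from h import *
for n in ['wrist','side','scene']:
    im,d,P,c=cloud(n)
    m=((abs(P[...,0]-573)<24)&(abs(P[...,1]+84)<24)&(P[...,2]>50)&(P[...,2]<59.3));print(n,m.sum(),np.nanmedian(P[m],0))
    if n!='scene': print(fitcross(cv2.cvtColor(im,cv2.COLOR_BGR2GRAY),c,(573.5,-85),58))
E
```

```text
wrist 1542 [570.91608468 -87.82185892  58.54831516]
(array([572.77, -86.33,  78.8 ]), np.float64(-100.1))
side 153 [578.09646817 -87.67869847  57.94383293]
(array([576.03, -80.66,  84.98]), np.float64(-15.6))
scene 193 [571.69009873 -84.65531824  56.50473647]
```

Run:
```python
from h import *
rel([452.5,311,235],-51.1)
```

```text
t 6.38 shift [-0.0425 -0.4063 -0.0361] turn -0.485 alt 2.657 J6 1.18 z [-0.002  0.001 -1.   ] y -78.88
```

>>> {"name": "play_rows", "arguments": {"series": "-0.0425 -0.4063 -0.0361 -0.485 0.05;-0.0425 -0.4063 -0.0361 -0.485 0.05;-0.0425 -0.4063 -0.0361 -0.485 0.05;-0.0425 -0.4063 -0.0361 -0.485 0.05;-0.0425 -0.4063 -0.0361 -0.485 0.05;-0.0425 -0.4063 -0.0361 -0.485 0.05;-0.0425 -0.4063 -0.0361 -0.485 0.05;-0.0425 -0.4063 -0.0361 -0.485 0.05"}}

```text
time: 7.38
tcp_pos: [450.8, 313.4, 234.9]
tcp_rot: [-0.0, 0.942, 0.336, -0.001]
wrist_force: [-0.9, 0.3, -0.6]
gripper_width: 50.5
grip_force: 0.0
```

Run:
```python
from h import *
im,d,P,c=cloud('wrist'); cv2.imwrite('pics/w3.png',im)
m=((P[...,2]>120)&(P[...,2]<134)&(abs(P[...,0]-452)<35)&(abs(P[...,1]-312)<35)).astype(np.uint8)
k,l,s,_=cv2.connectedComponentsWithStats(m);b=1+np.argmax(s[1:,4]);S=P[l==b]
print(cv2.minAreaRect(S[:,:2].astype(np.float32)),np.median(S[:,2]),len(S))
m=((P[...,2]>34)&(P[...,2]<39)&(abs(P[...,0]-452)<45)&(abs(P[...,1]-312)<45)).astype(np.uint8)
S=P[m>0];print(cv2.minEnclosingCircle(S[:,:2].astype(np.float32)))
rel([452.5,311,106],-51.1)
```

```text
((452.1889953613281, 307.08441162109375), (34.178627014160156, 18.025163650512695), 37.85677719116211) 127.7925692746866 1375
((452.30731201171875, 306.8739929199219), 32.2817268371582)
t 7.42 shift [0.0004 0.0013 0.1289] turn 0.004 alt -3.138 J6 1.43 z [-0.001 -0.001 -1.   ] y -50.89
```

View pics/w3.png

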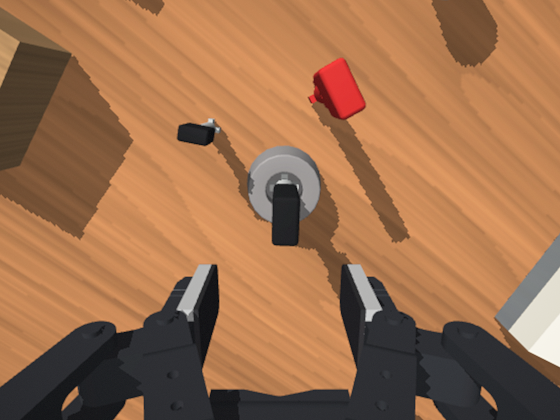

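The key in its rest is at (285,200), nearly centred. The red and the small look-alikes are well clear.

Run:
```python
from h import *
rel([451.0,308.6,106],-51.6)
```

```text
t 7.42 shift [-0.0023  0.0022  0.1289] turn 0.012 alt -3.129 J6 1.43 z [-0.001 -0.001 -1.   ] y -50.89
```

>>> {"name": "play_rows", "arguments": {"series": "-0.0025 0.0012 0.04 0.012 0.05;-0.0025 0.0012 0.08 0.012 0.05;-0.0025 0.0012 0.11 0.012 0.05;-0.0025 0.0012 0.1289 0.012 0.05;-0.0025 0.0012 0.1289 0.012 0.05;-0.0025 0.0012 0.1289 0.012 0.05"}}

```text
time: 8.18
tcp_pos: [452.4, 308.0, 108.3]
tcp_rot: [-0.0, 0.945, 0.327, 0.001]
wrist_force: [-0.5, 0.0, -0.1]
gripper_width: 50.0
grip_force: 0.0
```

Run:
```python
from h import *
rel([451.0,308.6,106],-51.6)
print(ctrl.get_state()['wrist_force'])
```

```text
t 8.18 shift [-0.0008 -0.0014  0.0023] turn -0.004 alt 3.138 J6 1.44 z [ 0.002  0.001 -1.   ] y -51.82
[-4.64104604e-01  2.23014533e-04 -9.35027909e-02]
```

>>> {"name": "play_rows", "arguments": {"series": "0 0 0 0 0;0 0 0 0 0;0 0 0 0 0;0 0 0 0 0;0 0 0 0 0;0 0 0 0 0", "newtons": 80}}

```text
time: 8.93
tcp_pos: [452.2, 308.2, 108.1]
tcp_rot: [-0.0, 0.945, 0.327, 0.001]
wrist_force: [-0.8, -0.4, 5.3]
gripper_width: 17.6
grip_force: 78.0
```

>>> {"name": "play_rows", "arguments": {"series": "0 0 -0.01 0 0;0 0 -0.025 0 0;0 0 -0.05 0 0;0 0 -0.085 0 0;0 0 -0.117 0 0;0 0 -0.117 0 0"}}

```text
time: 9.68
tcp_pos: [452.7, 308.4, 227.5]
tcp_rot: [-0.001, 0.945, 0.327, 0.003]
wrist_force: [0.3, 0.4, -2.5]
gripper_width: 17.4
grip_force: 77.9
```

Run:
```python
from h import *
s=ctrl.get_state();print(s['tcp_pos'],s['wrist_force'],s['ft_torque'],s['gripper_width'])
rel([572.8,-84.5,225],-101.2)
```

```text
[452.73482049 308.44222217 227.54821663] [ 0.31128039  0.42892963 -2.46969311] [-0.00243768  0.0284816  -0.0136408 ] 17.411737069297413
t 9.68 shift [-0.1487  0.383   0.0019] turn 0.862 alt -2.279 J6 1.44 z [ 0.006  0.003 -1.   ] y -51.79
```

>>> {"name": "play_rows", "arguments": {"series": "-0.02 0.05 0 0.17 0;-0.04 0.1 0 0.34 0;-0.063 0.16 0 0.51 0;-0.086 0.22 0.0 0.68 0;-0.11 0.28 0 0.85 0;-0.13 0.33 0 0.862 0;-0.145 0.372 0 0.862 0;-0.1487 0.383 0 0.862 0"}}

```text
time: 10.68
tcp_pos: [571.5, -87.7, 221.1]
tcp_rot: [0.0, 0.995, -0.099, -0.002]
wrist_force: [-0.6, 1.7, -2.9]
gripper_width: 17.1
grip_force: 78.6
```

>>> {"name": "play_rows", "arguments": {"series": "0 0 0 0 0;0 0 0 0 0"}}

```text
time: 10.92
tcp_pos: [571.5, -83.7, 223.2]
tcp_rot: [-0.0, 0.995, -0.097, -0.0]
wrist_force: [0.5, 0.2, -1.4]
gripper_width: 17.3
grip_force: 78.6
```

Run:
```python
from h import *
s=ctrl.get_state();print(s['tcp_pos'],s['wrist_force'],s['gripper_width'])
rel([572.8,-84.5,225],-101.2)
out=[]
for n in ['side','scene']:
    im,d,P,c=cloud(n)
    M=(abs(P[...,0]-573)<40)&(abs(P[...,1]+84)<40)
    for lo,hi in [(112,134),(150,182)]:
        S=P[M&(P[...,2]>lo)&(P[...,2]<hi)];print(n,lo,len(S),np.nanmedian(S,0).round(1),S[:,:2].min(0).round(1),S[:,:2].max(0).round(1),S[:,2].min().round(1))
    u,v=topix(c,[573,-85,110]);u,v=int(u),int(v)
    out.append(cv2.resize(im[v-70:v+50,u-60:u+60],(400,400),interpolation=cv2.INTER_CUBIC))
im,d,P,c=cloud('wrist')
print(fitcross(cv2.cvtColor(im,cv2.COLOR_BGR2GRAY),c,(572.8,-86.3),58))
cv2.imwrite('pics/k1.png',np.hstack(out));cv2.imwrite('pics/w4.png',im)
```

```text
[571.49927326 -83.7005632  223.22815459] [ 0.50829911  0.24253694 -1.39584253] 17.27532664889307
t 10.93 shift [ 0.0014  0.0005 -0.0018] turn 0.002 alt -3.14 J6 1.56 z [-0.001  0.001 -1.   ] y -101.1
side 112 43 [571.  -77.2 128.8] [560.2 -81.9] [585.3 -66.3] 123.8
side 150 113 [571.5 -73.9 167. ] [563.6 -82.6] [581.2 -69.5] 150.4
scene 112 30 [572.9 -76.7 130.1] [557.1 -91.8] [581.2 -65.5] 122.5
scene 150 73 [574.9 -75.2 165.4] [564.9 -86.7] [578.5 -69.8] 150.2
(array([572.84, -86.51,  78.46]), np.float64(-109.8))
```

View pics/k1.png

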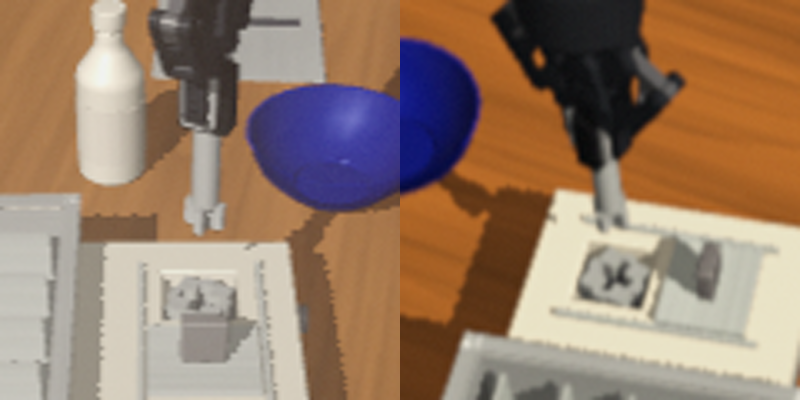

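View pics/w4.png

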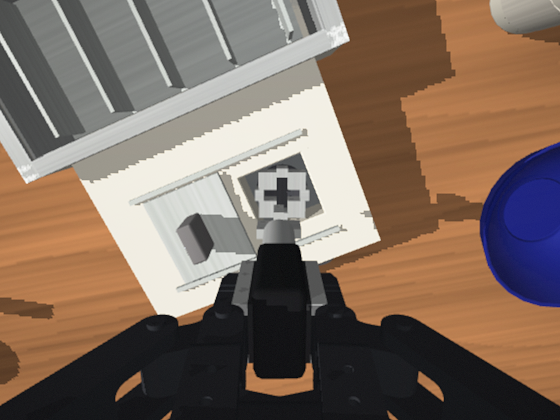

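The wrist view (foot at (280,232), socket at (282,195)) shows the foot nearly in line with the socket and the slots square to the tool. The side views show the key upright. I'll measure the remaining offset.

Run:
```python
from h import *
im,d,P,c=cloud('wrist');st=ctrl.get_state()
g=cv2.cvtColor(im,cv2.COLOR_BGR2GRAY)
f,_=fitcross(g,c,(572.8,-86.4),58);print(f,topix(c,[f[0],f[1],58]))
p=c[0];T=np.array(p['tool_from_camera'])
q=P-np.array(st['tcp_pos']);qy=st['tcp_rot'];M=R.from_quat([qy[1],qy[2],qy[3],qy[0]]).as_matrix();q=q@M
print('socket tool',((np.array([f[0],f[1],58])-st['tcp_pos'])@M).round(2),'tool_from_cam',T.round(3).tolist())
for lo,hi in [(-24,-15),(-15,-5),(25,50),(50,70),(78,92),(92,106)]:
    m=(q[...,2]>lo)&(q[...,2]<hi)&(abs(q[...,0])<30)&(abs(q[...,1])<22)
    S=q[m]
    if len(S): print(lo,len(S),np.median(S,0).round(1),S.min(0).round(1),S.max(0).round(1))
print(cv2.minMaxLoc(g)[0])
cr=im[180:300,220:340];cv2.imwrite('pics/w5.png',cv2.resize(cr,None,fx=5,fy=5,interpolation=cv2.INTER_CUBIC))
```

```text
[572.69 -86.58  78.44] (np.float64(281.27674219877207), np.float64(194.9494102812086))
socket tool [  1.44   2.41 165.93] tool_from_cam [[0.001, -0.959, -0.285, 73.689], [1.0, 0.001, 0.001, 0.374], [-0.001, -0.285, 0.959, -124.764], [0.0, 0.0, 0.0, 1.0]]
-24 6228 [  4.4   0.4 -19.6] [-16.3 -21.3 -24. ] [ 17.6  21.9 -15. ]
-15 1537 [12.6  0.1 -9.8] [  7.3 -21.7 -15. ] [17.6 22.  -5. ]
25 94 [ 8.4  0.5 47. ] [ 6.2 -6.  42.4] [ 9.3  5.9 50. ]
50 388 [ 7.7  0.5 59.9] [ 1.6 -8.3 50. ] [ 9.3  9.2 69.9]
78 426 [ 2.9  0.5 81.5] [ -3.1 -12.6  78. ] [13.1 13.4 92. ]
92 95 [ 2.8 -0.1 95. ] [  2.1 -12.5  92.1] [13.  13.4 98.7]
0.0
```

View pics/w5.png

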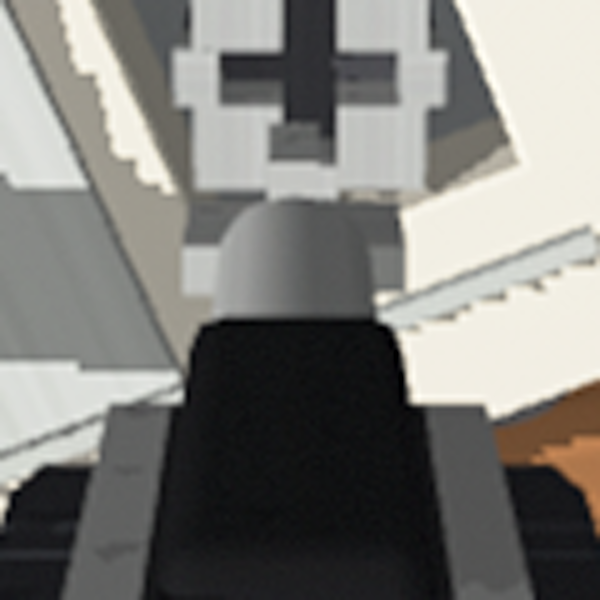

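Measured in the same camera frame, the key axis is at tool (0.15, 0.45) and the socket at (1.44, 2.41). I'll correct for this and come down part way.

>>> {"name": "play_rows", "arguments": {"series": "0.0013 0.0019 0.005 0.005 0;0.0013 0.0019 0.015 0.005 0;0.0013 0.0019 0.025 0.005 0;0.0013 0.0019 0.035 0.005 0;0.0013 0.0019 0.035 0.005 0;0.0013 0.0019 0.035 0.005 0"}}

```text
time: 11.88
tcp_pos: [572.7, -87.2, 188.9]
tcp_rot: [-0.0, 0.995, -0.1, 0.0]
wrist_force: [0.5, 0.6, -1.5]
gripper_width: 16.9
grip_force: 78.5
```

Run:
```python
from h import *
for k in range(2):
    st=ctrl.get_state();im,d,P,c=cloud('wrist')
    print(np.round(st['tcp_pos'],1))
    g=cv2.cvtColor(im,cv2.COLOR_BGR2GRAY)
    f,s=fitcross(g,c,(572.8,-86.4),58,(4,4))
    qy=st['tcp_rot'];M=R.from_quat([qy[1],qy[2],qy[3],qy[0]]).as_matrix();q=(P-np.array(st['tcp_pos']))@M
    print(f,s,'socket tool',((np.array([f[0],f[1],58])-st['tcp_pos'])@M).round(2),'yaw',np.degrees(np.arctan2(M[1,1],M[0,1])).round(2))
    for lo,hi in [(50,70),(78,98)]:
        m=(q[...,2]>lo)&(q[...,2]<hi)&(abs(q[...,0])<20)&(abs(q[...,1])<16);S=q[m]
        print(lo,len(S),np.percentile(S,[1,99],axis=0).round(1).tolist(),S[:,:2].max(0).round(1),S[:,:2].min(0).round(1))
cv2.imwrite('pics/w6.png',cv2.resize(im[160:280,220:340],None,fx=5,fy=5,interpolation=cv2.INTER_CUBIC))
```

```text
[572.7 -87.2 188.9]
[573.03 -86.51  78.74] -73.1 socket tool [ 1.2000e-01 -7.6000e-01  1.3085e+02] yaw -101.47
50 377 [[2.6, -7.8, 50.4], [9.1, 9.0, 69.5]] [9.4 9.3] [ 2.1 -8.1]
78 510 [[-2.6, -12.2, 78.3], [13.1, 13.4, 97.3]] [13.2 13.6] [ -3.1 -12.4]
[572.8 -87.2 189.2]
[572.98 -86.52  78.86] -72.7 socket tool [-1.0000e-01 -7.3000e-01  1.3116e+02] yaw -101.47
50 385 [[2.5, -7.7, 50.3], [9.1, 8.9, 69.8]] [9.2 9.4] [ 1.6 -8.1]
78 510 [[-2.6, -12.2, 78.3], [13.0, 13.4, 97.3]] [13.2 13.5] [ -2.8 -12.3]
```

View pics/w6.png

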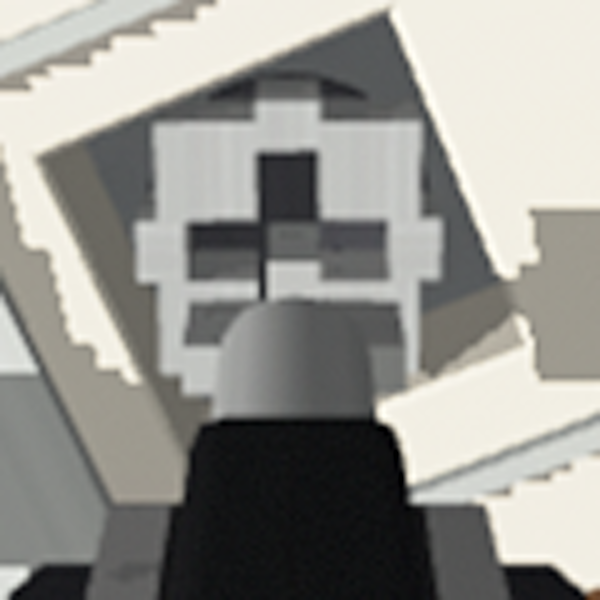

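The key sits about 1.3 mm too far along tool +y (slot centre at 287, foot centre at 294 in the crop). I'll shift back, come down and check.

>>> {"name": "play_rows", "arguments": {"series": "0 -0.0013 0.004 0 0;0 -0.0013 0.01 0 0;0 -0.0013 0.016 0 0;0 -0.0013 0.02 0 0;0 -0.0013 0.02 0 0;0 -0.0013 0.02 0 0;0 -0.0013 0.02 0 0"}}

```text
time: 12.85
tcp_pos: [573.1, -86.0, 169.0]
tcp_rot: [0.0, 0.995, -0.1, 0.0]
wrist_force: [-0.3, -0.2, -1.7]
gripper_width: 17.2
grip_force: 78.5
```

Run:
```python
from h import *
st=ctrl.get_state();im,d,P,c=cloud('wrist')
print(np.round(st['tcp_pos'],1),st['wrist_force'])
g=cv2.cvtColor(im,cv2.COLOR_BGR2GRAY)
qy=st['tcp_rot'];M=R.from_quat([qy[1],qy[2],qy[3],qy[0]]).as_matrix();q=(P-np.array(st['tcp_pos']))@M
f,s=fitcross(g,c,(572.9,-86.5),58,(4,4))
print(f,s,'socket tool',((np.array([f[0],f[1],58])-st['tcp_pos'])@M).round(2),'yaw',np.degrees(np.arctan2(M[1,1],M[0,1])).round(2),M[:,2].round(4))
for lo,hi in [(50,70),(78,98)]:
    m=(q[...,2]>lo)&(q[...,2]<hi)&(abs(q[...,0])<20)&(abs(q[...,1])<16);S=q[m]
    print(lo,len(S),np.percentile(S,[1,99],axis=0).round(1).tolist(),S[:,:2].max(0).round(1),S[:,:2].min(0).round(1))
cv2.imwrite('pics/w7.png',cv2.resize(im[140:260,220:340],None,fx=5,fy=5,interpolation=cv2.INTER_CUBIC))
```

```text
[573.1 -86.  169. ] [-0.2711266  -0.19370502 -1.72915385]
[572.96 -86.55  78.67] -48.6 socket tool [-6.0000e-02  6.1000e-01  1.1103e+02] yaw -101.47 [ 6.e-04 -1.e-04 -1.e+00]
50 382 [[2.5, -7.8, 50.2], [9.0, 8.9, 69.8]] [9.2 9.3] [ 2.  -8.1]
78 510 [[-2.8, -12.2, 78.4], [13.0, 13.4, 97.6]] [13.2 13.5] [ -3.  -12.4]
```

View pics/w7.png

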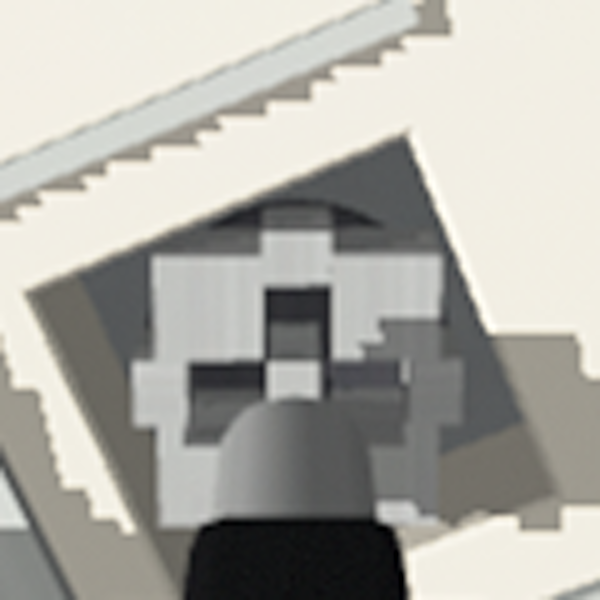

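Socket and foot now coincide to within about 0.2 mm, so I'll insert while watching the force.

>>> {"name": "play_rows", "arguments": {"series": "0 0 0.003 0 0;0 0 0.006 0 0;0 0 0.009 0 0;0 0 0.0105 0 0;0 0 0.012 0 0;0 0 0.013 0 0"}}

```text
time: 13.65
tcp_pos: [572.9, -85.9, 155.6]
tcp_rot: [-0.0, 0.995, -0.1, -0.0]
wrist_force: [0.6, -0.2, -1.0]
gripper_width: 16.6
grip_force: 78.5
```

>>> {"name": "play_rows", "arguments": {"series": "0 0 0.002 0 0;0 0 0.004 0 0;0 0 0.006 0 0;0 0 0.008 0 0;0 0 0.009 0 0"}}

```text
time: 14.28
tcp_pos: [572.9, -85.9, 146.4]
tcp_rot: [-0.0, 0.995, -0.1, -0.0]
wrist_force: [0.1, 0.1, -1.7]
gripper_width: 17.1
grip_force: 78.5
```

>>> {"name": "play_rows", "arguments": {"series": "0 0 0.001 0 0;0 0 0.002 0 0;0 0 0.003 0 0;0 0 0.004 0 0;0 0 0.005 0 0;0 0 0.006 0 0"}}

```text
time: 15.02
tcp_pos: [573.1, -86.0, 141.4]
tcp_rot: [0.0, 0.995, -0.1, 0.001]
wrist_force: [-1.3, -0.3, 5.1]
gripper_width: 17.2
grip_force: 79.1
```

>>> {"name": "play_rows", "arguments": {"series": "0 0 0.001 0 0;0 0 0.002 0 0;0 0 0.003 0 0"}}

```text
time: 15.4
tcp_pos: [573.2, -86.0, 138.6]
tcp_rot: [0.0, 0.995, -0.1, 0.001]
wrist_force: [-2.6, 0.7, 6.8]
gripper_width: 17.3
grip_force: 79.4
```

>>> {"name": "play_rows", "arguments": {"series": "0 0 0.001 0 0;0 0 0.002 0 0;0 0 0.003 0 0"}}

```text
time: 15.78
tcp_pos: [573.2, -86.0, 136.1]
tcp_rot: [0.0, 0.995, -0.1, 0.001]
wrist_force: [-3.3, 0.4, 8.2]
gripper_width: 17.2
grip_force: 79.6
```

>>> {"name": "play_rows", "arguments": {"series": "0 0 0.001 0 0;0 0 0.002 0 0;0 0 0.002 0 0"}}

```text
time: 16.15
tcp_pos: [573.4, -86.0, 135.8]
tcp_rot: [0.0, 0.995, -0.1, 0.002]
wrist_force: [-4.6, 0.2, 15.2]
gripper_width: 17.2
grip_force: 80.9
```

>>> {"name": "play_rows", "arguments": {"series": "0 0 0.001 0 0;0 0 0.001 0 0;0 0 0.001 0 0;0 0 0.001 0 0;0 0 0.001 0 0;0 0 0.001 0 0;0 0 0.001 0 0;0 0 0.001 0 0"}}

```text
time: 17.15
tcp_pos: [573.5, -86.0, 135.8]
tcp_rot: [0.0, 0.995, -0.1, 0.002]
wrist_force: [-5.7, 1.5, 19.1]
gripper_width: 16.8
grip_force: 81.4
```

Run:
```python
from h import *
for n in ['side','wrist']:
    im,d,P,c=cloud(n)
    m=((P[...,2]>93)&(P[...,2]<103)&(abs(P[...,0]-560)<40)&(abs(P[...,1]+16)<30)).astype(np.uint8)
    S=P[m>0]
    if len(S): print(n,len(S),cv2.minAreaRect(S[:,:2].astype(np.float32)))
s=ctrl.get_state();print(s['tcp_pos'],s['wrist_force'],s['ft_torque'])
```

```text
side 79 ((560.9755859375, -14.98537540435791), (27.398395538330078, 14.150650024414062), 10.228596687316895)
wrist 910 ((565.03173828125, -17.630584716796875), (18.892410278320312, 12.915506362915039), 7.659472465515137)
[573.44875282 -86.019077   135.78754325] [-6.27506205  2.0791107  18.62077948] [ 0.32953481  1.52169255 -0.05993975]
```

```bash
python3 -c "
from bench import ctrl
print(ctrl.job_done())"
```

```text
the job is handed in; nothing more can be done
None
```

I handed the job in with the shutter open at its stop, the key seated in the socket, and the valve held fully down under about 19 N with the key upright in the grip; the bowl, glass and bottle were not touched.

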